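# Clear the trimming board into the scrap tub

### The arm

A 6-joint arm with a two-finger parallel gripper is mounted at the origin on the work surface. World frame = base frame: x ahead of the robot, y to its left, z up, the work surface at z = 0. Lengths are in m, angles in rad, forces in N, time in s.
With the tool pointing down it reaches from about 0.3 to 0.775 m from the base axis. Payload 14.6 kg.
Tool frame: the origin (TCP) lies midway between the tips of the shut fingers; the grasp point (between the pads) lies robot.hold_point_z behind it (robot.hold_point_z is the distance from the TCP to the grasp point, in m); z points along the fingers, y is the direction in which the jaws open and shut (so a half turn about z gives the same grasp; the last joint's range is limited). The gripper opens to 85 mm and grips with 20 to 120 N. Pads are 22 mm wide; open, the fingers measure 114 mm over their backs; the gripper's body (76 mm by 85 mm) begins 54 mm behind the grasp point. The pads swing forward as they close: fully open they stand 13 mm farther back than shut.
Start: joints at [-1.256, 0.3, 1.521, -0, 1.321, -0.067], TCP at [0.205, -0.51, 0.231] pointing down, gripper open.
Joint ranges: [-3.03, 3.03], [-0.79, 2.21], [0.23, 2.52], [-1.04, 4.18], [0, 3.07], [-2.55, 2.55]. Speed limits (rad/s): [2.22, 2.22, 2.57, 3.14, 3.14, 3.14].

### API

Orientations are given as a unit quaternion [w, x, y, z].
In Python, from rig import robot, read_camera gives the robot as it stands.
- The arm moves only by the tool carry_out, never from a script. Its argument "rows" is one flat list of numbers, 5 for each row, row after row: the closure, from 0 (fully open) to 1 (shut), then the shift along the tool's x, y, z in cm, then the turn about the tool's z in degrees. In form: [hand, x, y, z, twist, hand, x, y, z, twist, ...]. A call has 1 to 8 rows; each row is the pose to reach, as a shift and turn from the pose commanded when the call began, along the tool's axes at that moment; what a row does not reach only later rows make up. A row lasts 1/8 s, in which the tool goes at most 62.5 mm and 10.7 degrees, less where a joint would pass 70% of its speed; a pose out of reach is approached as far as the arm can. A call with a gripper value outside its range is refused whole. The fingers move at their own pace and stop on an object; the grip force is fixed at half the most. Time passes only in rows, so rows that repeat a pose let the fingers close. It gives the time, the measured TCP pose, the force and the opening at its end, in the units of the state.
- robot.get_state(): the state, without advancing time (a new reading comes with each control period).
- read_camera(name): name is "side" or "top" or "wrist"; returns a dict with "pixels" (384x512x3 uint8, red, green, blue), "intrinsics" (3x3 intrinsics, pixels), "camera_from_world" (4x4, takes a point from world to camera coordinates); the wrist camera has in their place "T_tool_cam" (4x4, takes a point from camera to tool coordinates, whose origin is the TCP and whose axes are the flange's). Camera axes: x right, y up, looking along -z (the intrinsics and any distortion apply to the point x, -y, -z); pixel columns grow to the right and rows downward; lengths in m; the calibration is good to about 2 mm. A picture is of the moment at which its call begins: read the wrist's pose just before it. There is no depth.
- robot.job_done(): hands the job in, once; it reports no verdict.
The state is a dict: "clock": time; "qpos": joint angles; "joint_vel": joint speeds; "joint_torque": joint torques, N m; "eef_pos": TCP position; "orientation": TCP orientation; "ft_force": force on the tool from outside, world axes, zero at the start; "wrist_torque": the same for the moment, N m; "width": opening from 0.0 (shut) to 1.0 (fully open).
Only numpy, scipy, OpenCV 4.12 (cv2) and the standard library are available. Lean on these libraries where they do the work, as an engineer would, in place of code of your own. Each camera call takes 0.05 s, during which the arm holds its last target.

### The job

Three stem butts and one whole mushroom are left on the trimming board. First slide the scrap tub squarely up against the front of the stand, then fold the board's gate all the way down so that it makes a chute over the tub, and then clear all three butts off the board into the tub. Leave the whole mushroom where it stands, and do not disturb the bottle, the carton and the jar around the work.

Things in the scene. Friction and masses are not known exactly. Their poses are not given: they have to be found in the camera images.
- stand: Fixed steel stand with a white trimming board 300 (x) x 200 (y) mm, top 125 mm above the table. Origin: on the table under the board's centre. Rim 12 mm high, 8 mm thick on top along the -x, +x, +y edges; the front edge (y = -100 mm) is open but for the gate. Upright front panel below the board: outer face at y = -85 mm. Axes here and below are the stand's own.
- tub: Loose scrap tub: open blue plastic crate, outside 310 (x) x 150 (y) x 70 (z) mm, walls 5 mm, 0.5 kg; slides with under 6 N. Origin: centre of its underside. It starts on the table 40 to 100 mm short of the front panel (-y side), long side roughly along the stand's x. Against the panel its origin is at stand y = -160 mm; its rim passes beneath board and gate.
- gate (a joint): Hinge angle (rad) of the gate: steel flap 270 mm wide, 68 mm high, 3 mm thick; hinge along the stand's x at y = -104 mm, 121 mm above the table. 0 = upright, positive = leaning out (-y), stop at 2.18 = fully down, a chute 35 degrees below level. Starts nearly upright, held by light friction; pushed out (under 2 N) beyond about 0.6 it falls to the stop by itself.
- gate_edge (a point): Middle of the gate's free edge, 68 mm from its hinge. Gate down, it is at stand y = -160 mm, 82 mm above the table. Low side lips, 14 mm high, on the gate's two ends (inner faces 262 mm apart) keep things on the chute; they point to the board while it is upright.
- butt_a: Loose stem butt (waste): blocky brown lump 40 x 34 x 24 mm with a pale cut stem stub, 22 mm across, 14 mm high, on top; about 35 g. Origin: centre of its underside, on the board at the start. Butts and mushroom stand in a row along the stand's x, about 64 mm apart, in any order, 75 mm or more behind the gate.
- butt_b: Loose stem butt like butt_a, lump 36 x 36 x 26 mm with a stub 20 mm across and 14 mm high. Origin: centre of its underside.
- butt_c: Loose stem butt like butt_a, lump 42 x 32 x 22 mm with a stub 24 mm across and 14 mm high. Origin: centre of its underside.
- mushroom: The whole mushroom: domed round cap 44 mm across on a stem 24 mm across, 46 mm high in all, standing on its stem on the board in the row with the butts; light, about 30 g. Origin: centre of its underside.
- bottle: Bystander: white plastic bottle 64 mm across, 190 mm high, standing on the table beyond the board's +y side. Origin: centre of its underside.
- carton: Bystander: closed cardboard carton 60 x 120 x 70 mm on the table beyond the board's +y side. Origin: centre of its underside.
- jar: Bystander: clear plastic jar 56 mm across, 80 mm high, on the table's far side. Origin: centre of its underside.

How it is judged:
By the outcome, as a careful person would: the job done as asked, in the order asked, and still so for the second after the job is handed in, with the robot touching nothing.
It also fails if it takes over 64 s, if anything falls off the work surface, if the arm or the gripper's body presses on something with over 40 N, if the wrist force passes 120 N, or if a joint passes its speed limit or range.

## Working session

There is one attempt and no reset: what is moved stays moved. The work goes in short steps, Python scripts to look and compute and a tool call to move; the robot and the scene stay as the last step left them, time stands still between calls to the robot, and variables do not carry over. Pictures are saved under pics/ and viewed, and the job is handed in when it is done.

Besides the shell and the picture viewer there is one more tool, called after ">>>" by a JSON object that holds its "op" and its "data", one argument or row to a line. carry_out: Moves the arm, as the interface text tells. Its arguments: {"type":"object","properties":{"rows":{"type":"array"}},"required":["rows"]}

```bash
mkdir -p pics; ls; python3 - <<'E'
from rig import robot, read_camera
import cv2
s=robot.get_state(); print(s); print(robot.hold_point_z)
for n in ("side","top","wrist"):
    c=read_camera(n); cv2.imwrite(f"pics/{n}0.png",c["pixels"][:,:,::-1]); print(n,{k:v.tolist() for k,v in c.items() if k!="pixels"})
E
```

```text
pics
{'clock': 0.0, 'qpos': array([-1.25562662e+00,  3.00501414e-01,  1.52160837e+00,  3.20989235e-05,
        1.32071419e+00, -6.66109767e-02]), 'joint_vel': array([-5.66457976e-05,  8.43986690e-06,  6.28919456e-04, -1.07432070e-03,
       -3.82867594e-04, -1.74984117e-03]), 'joint_torque': array([-3.66997374e-04, -5.43504703e+01, -3.61796665e+01, -9.45020497e-05,
        4.00366582e-03, -2.07333687e-05]), 'eef_pos': array([ 0.20483755, -0.51016687,  0.23069315]), 'orientation': array([-6.12836659e-04,  9.81836266e-01,  1.89729196e-01, -6.08889148e-05]), 'ft_force': array([ 1.56238186, -0.60701756, -0.48236085]), 'wrist_torque': array([ 0.0122798 , -0.0094262 ,  0.00573764]), 'width': 0.9958355443537903}
0.0187
side {'intrinsics': [[385.12041047558404, 0.0, 255.86508777039478], [0.0, 385.12041047558404, 185.68906426195844], [0.0, 0.0, 1.0]], 'camera_from_world': [[0.8877725559799344, -0.4601074620278174, 0.012689059664725399, -0.504357894390816], [0.2993293917221448, 0.5980563901498442, 0.7434584517322995, -0.35911301827385816], [-0.34965955456716047, -0.6562238014483002, 0.66866173
[... 223 characters left out ...]
1858, -0.999993617803259, 0.002387292231998567, 0.13326902722008394], [0.9751812823686073, 0.003120605858247751, 0.2213859262396686, -0.6557172060166152], [-0.22139196310925624, 0.0017395895569595652, 0.97518335327199, -1.2260762672791503], [0.0, 0.0, 0.0, 1.0]]}
wrist {'intrinsics': [[276.2695404476429, 0.0, 255.39780362716303], [0.0, 276.2695404476429, 194.20341448891918], [0.0, 0.0, 1.0]], 'T_tool_cam': [[0.0007905275282660129, 0.951392850876443, 0.30797892520011844, 0.08009075060042033], [0.9999988991849623, -0.0011388205406949261, 0.0009511659364894267, 0.00025027671470023716], [0.001255665198092333, 0.30797783424942976, -0.9513927038378737, -0.14302729063694797], [0.0, 0.0, 0.0, 1.0]]}
```

View pics/side0.png

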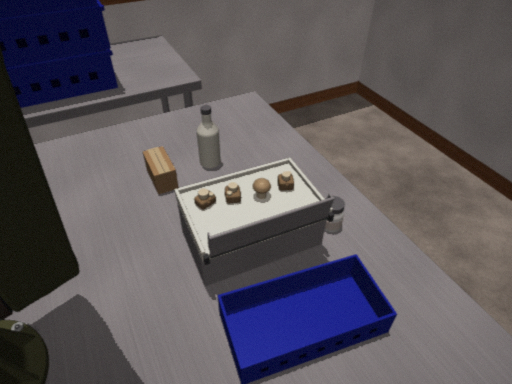

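View pics/top0.png

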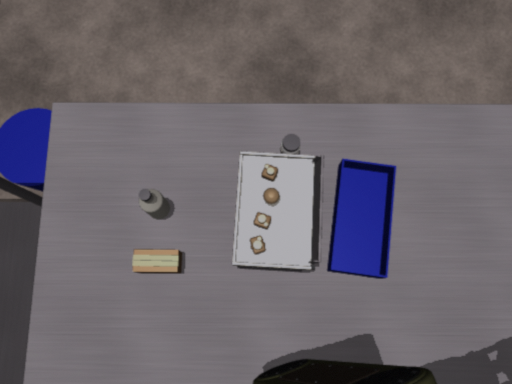

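View pics/wrist0.png

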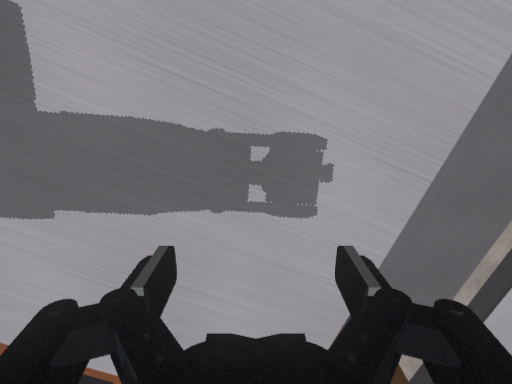

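```bash
python3 - <<'E'
import cv2
a=cv2.imread("pics/top0.png")
cv2.imwrite("pics/top0a.png",cv2.resize(a[140:290,225:405],None,fx=4.4,fy=4,interpolation=cv2.INTER_CUBIC)[:, :792])
a=cv2.imread("pics/side0.png")
cv2.imwrite("pics/side0a.png",cv2.resize(a[150:270,165:355],None,fx=4,fy=4,interpolation=cv2.INTER_CUBIC))
cv2.imwrite("pics/side0b.png",cv2.resize(a[240:384,205:405],None,fx=4,fy=4,interpolation=cv2.INTER_CUBIC))
E
```

```text
(no output)
```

View pics/top0a.png

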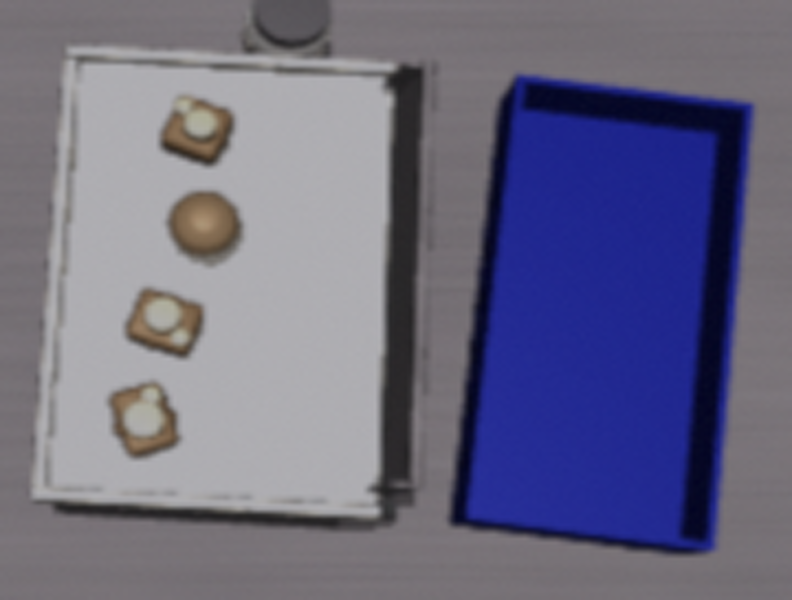

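View pics/side0a.png

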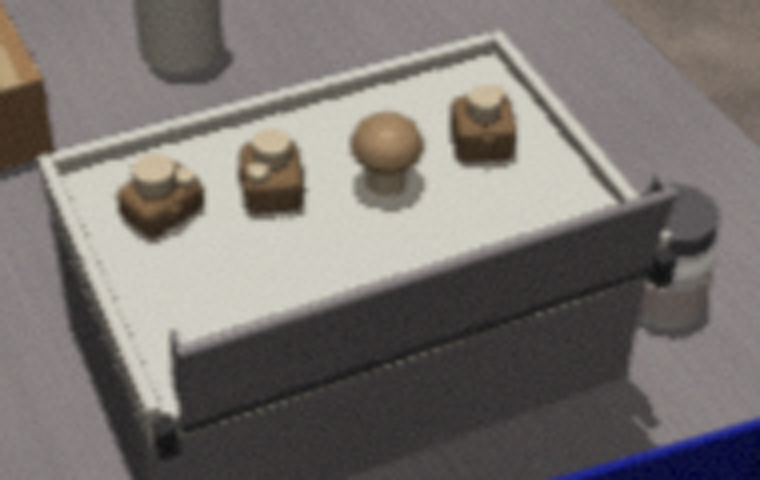

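View pics/side0b.png

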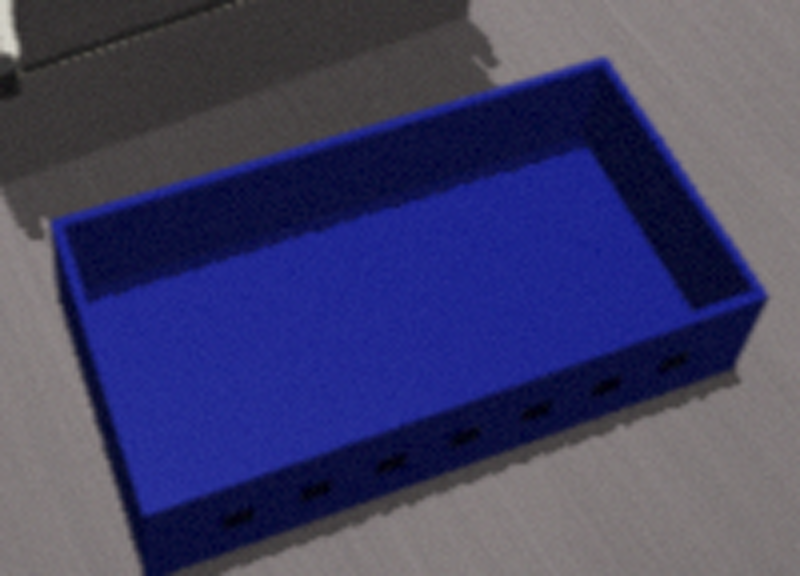

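```bash
cat > h.py <<'E'
import numpy as np, json
from scipy.optimize import least_squares
from rig import robot, read_camera
C={}
def cam(n):
    if n not in C:
        c=read_camera(n); C[n]=(c["intrinsics"],c["camera_from_world"])
    return C[n]
def proj(n,P):
    K,T=cam(n); P=np.atleast_2d(P); p=P@T[:3,:3].T+T[:3,3]
    q=np.c_[p[:,0],-p[:,1],-p[:,2]]@K.T
    return q[:,:2]/q[:,2:]
def onz(n,uv,z):
    K,T=cam(n); d=np.linalg.solve(K,[uv[0],uv[1],1.]); d=T[:3,:3].T@(d*[1,-1,-1]); o=-T[:3,:3].T@T[:3,3]
    return o+d*(z-o[2])/d[2]
def unc(uv,s,off): 
    return (np.array(uv,float)+.5)/np.array(s)-.5+np.array(off)
def fit2d(obs,x0):  # obs: (cam, local xyz, uv)
    def W(p,l): c,s=np.cos(p[2]),np.sin(p[2]); return np.array([p[0]+c*l[0]-s*l[1],p[1]+s*l[0]+c*l[1],l[2]])
    f=lambda p:np.concatenate([proj(n,W(p,l))[0]-uv for n,l,uv in obs])
    r=least_squares(f,x0,loss="soft_l1"); return r.x,r.fun.reshape(-1,2)
def tri(obs,x0=(.4,0,.1)):
    f=lambda P:np.concatenate([proj(n,P)[0]-uv for n,uv in obs])
    r=least_squares(f,x0); return r.x,np.abs(r.fun).max()
T=lambda u,v:unc((u,v),(4.4,4),(225,140))
S=lambda u,v:unc((u,v),4,(165,150))
B=lambda u,v:unc((u,v),4,(205,240))
E
python3 - <<'E'
from h import *
np.set_printoptions(precision=4,suppress=True)
st=[("top",(.15,.1,.137),T(70,47)),("top",(-.15,.1,.137),T(33,499)),("side",(.15,.1,.137),S(502,33)),("side",(-.15,.1,.137),S(42,158)),("top",(-.15,-.1,.137),T(380,519))]
p,r=fit2d(st,[.45,.05,0]);print("stand",p,r.round(1).tolist())
x,y=.155,.075
tb=[("top",(x,y,.07),T(518,77)),("top",(x,-y,.07),T(752,103)),("top",(-x,-y,.07),T(714,548)),("top",(-x,y,.07),T(466,520)),
("side",(-x,y,.07),B(55,220)),("side",(x,y,.07),B(607,58)),("side",(x,-y,.07),B(767,295)),("side",(-x,-y,.07),B(145,515))]
q,r=fit2d(tb,[.4,-.2,0]);print("tub",q,r.round(1).tolist())
def loc(w,p=p): c,s=np.cos(p[2]),np.sin(p[2]); d=np.array(w)-[p[0],p[1],0]; return np.array([c*d[0]+s*d[1],-s*d[0]+c*d[1],d[2]])
print("tub in stand",loc([q[0],q[1],0])*1e3, np.degrees(q[2]-p[2]))
# stub tops / cap
for n,t,s in [("1(-x)",(143,420),(153,165)),("2",(162,314),(271,148)),("m",(203,223),(387,135)),("4",(200,122),(486,100))]:
    P,e=tri([("top",T(*t)),("side",S(*s))]); print(n,P,e,"stand",loc(P)*1e3)
# gate edge
for n,s in [("L",(178,345)),("R",(670,192))]: pass
E
```

```text
stand [ 0.5961  0.0825 -0.0645] [[0.4, -1.2], [0.0, -0.4], [-0.3, -0.4], [-1.8, -0.4], [0.6, 0.1]]
tub [ 0.5899 -0.1622 -0.1386] [[0.2, -1.5], [0.6, -0.7], [0.4, -0.1], [0.3, -1.2], [-1.4, -0.1], [-0.7, -0.6], [0.1, 0.2], [-0.6, 0.1]]
tub in stand [   9.5676 -244.6774    0.    ] -4.244782349974907
1(-x) [0.5009 0.1291 0.1618] 0.7429820750398903 stand [-98.0088  40.2965 161.7913]
2 [0.5675 0.1184 0.1563] 0.30054060963050233 stand [-30.8987  33.9388 156.2681]
m [0.6267 0.0943 0.1612] 0.8180615546022807 stand [ 29.7566  13.6771 161.2293]
4 [0.6927 0.0959 0.1609] 0.524298462487593 stand [ 95.4552  19.5146 160.8584]
```

```bash
cat >> h.py <<'E'
from scipy.spatial.transform import Rotation as R
ST=np.array([.5961,.0825,-.0645])
def s2w(x,y,z=0,ST=ST): c,s=np.cos(ST[2]),np.sin(ST[2]); return np.array([ST[0]+c*x-s*y,ST[1]+s*x+c*y,z])
def w2s(w,ST=ST):
    c,s=np.cos(ST[2]),np.sin(ST[2]); d=np.array(w)-[ST[0],ST[1],0]; return np.array([c*d[0]+s*d[1],-s*d[0]+c*d[1],d[2]])
def pose():
    s=robot.get_state(); q=s["orientation"]; M=R.from_quat([q[1],q[2],q[3],q[0]]).as_matrix(); return s["eef_pos"],M,s
def go(w,yawy=None):  # world target, world yaw(deg) wanted for tool y
    p,M,s=pose(); d=M.T@(np.array(w)-p)*100
    y=np.degrees(np.arctan2(M[1,1],M[0,1])); tw=None if yawy is None else [round(((-(yawy+k-y)+180)%360-180),1) for k in(0,180)]
    print("shift cm",d.round(2),"twist",tw,"| t",round(s["clock"],2),"tcp",p.round(4),"stand",(w2s(p)*1e3).round(1),"yawy",round(y,1),"F",s["ft_force"].round(1),"w",round(s["width"],2))
E
python3 -c "
from h import *
go([.572,-.285,.2],-7.9)"
```

```text
shift cm [42.46 -7.23  3.11] twist [np.float64(-60.2), np.float64(119.8)] | t 0.25 tcp [ 0.2049 -0.5103  0.231 ] stand [-352.2 -616.8  231. ] yawy -68.1 F [ 0.7 -0.1 -0.7] w 1.0
```

>>> {"op": "carry_out", "data": {
  "rows": [0, 5, -0.9, 0.4, -7.5, 0, 11, -1.8, 0.8, -15, 0, 17, -2.7, 1.2, -23, 0, 23, -3.6, 1.6, -30, 0, 29, -4.8, 2, -38, 0, 34.5, -5.8, 2.5, -46, 0, 39, -6.6, 2.8, -53, 0, 42.5, -7.2, 3.1, -60.2]
}}

```text
clock: 1.25
eef_pos: [0.5739, -0.2838, 0.1999]
orientation: [-0.0, 0.753, 0.659, -0.0]
ft_force: [-0.0, -0.5, -0.4]
width: 0.999
```

```bash
python3 -c "
from h import *
import cv2
go([.572,-.285,.022],-7.9)
c=read_camera('wrist'); cv2.imwrite('pics/w1.png',c['pixels'][:,:,::-1])"
```

```text
shift cm [-0.15 -0.17 17.79] twist [np.float64(0.3), np.float64(-179.7)] | t 1.25 tcp [ 0.5739 -0.2838  0.1999] stand [   1.5 -367.   199.9] yawy -7.6 F [-0.  -0.5 -0.4] w 1.0
```

View pics/w1.png

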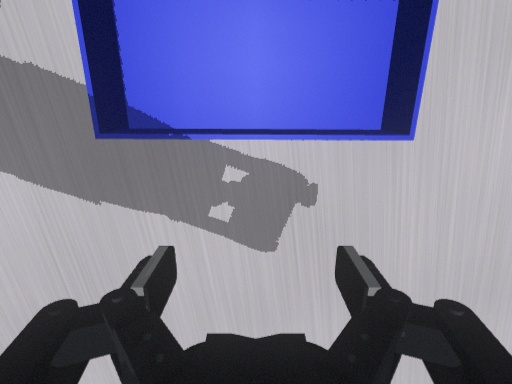

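>>> {"op": "carry_out", "data": {
  "rows": [0, 0, 0, 5, 0, 0, 0, 0, 10, 0, 0, 0, 0, 14.5, 0, 0, 0, 0, 17.6, 0, 0, 1, 0, 17.8, 0, 0, 2, 0, 17.8, 0, 0, 2.8, 0, 17.8, 0]
}}

```text
clock: 2.17
eef_pos: [0.5773, -0.2569, 0.0241]
orientation: [0.001, 0.754, 0.657, 0.0]
ft_force: [-0.1, 0.6, 0.3]
width: 1.0
```

```bash
python3 -c "
from h import *
go(s2w(-6,-255,.022)*[1,1,1],-3.7)
go(s2w(-.006,-.255,.022),-3.7)"
```

```text
shift cm [-2.544171e+04  1.263710e+03  2.388000e+01] twist [np.float64(-4.2), np.float64(175.8)] | t 2.17 tcp [ 0.5773 -0.2569  0.0241] stand [   3.1 -339.9   24.1] yawy -7.9 F [-0.1  0.6  0.3] w 1.0
shift cm [ 8.4  -1.53  0.2 ] twist [np.float64(-4.2), np.float64(175.8)] | t 2.17 tcp [ 0.5773 -0.2569  0.0241] stand [   3.1 -339.9   24.1] yawy -7.9 F [-0.1  0.6  0.3] w 1.0
```

>>> {"op": "carry_out", "data": {
  "rows": [0, 1.2, 0, 0, 0, 0, 2.4, -0.3, 0, -0.6, 0, 3.6, -0.5, 0, -1.4, 0, 4.8, -0.8, 0, -2.2, 0, 5.8, -1, 0, -3, 0, 6.8, -1.2, 0, -3.6, 0, 7.6, -1.4, 0, -4.2, 0, 8.2, -1.5, 0, -4.2]
}}

```text
clock: 3.18
eef_pos: [0.5735, -0.1742, 0.0235]
orientation: [0.001, 0.73, 0.684, 0.0]
ft_force: [-0.5, -6.5, 3.1]
width: 1.001
```

```bash
python3 -c "
from h import *
import cv2
go(s2w(-.006,-.246,.022),-3.7)
for n in ('top','side'):
    c=read_camera(n); a=c['pixels'][:,:,::-1]
    a=a[140:290,225:405] if n=='top' else a[180:360,165:365]
    cv2.imwrite('pics/%s2.png'%n,cv2.resize(a,None,fx=4,fy=(4 if n=='top' else 3.3),interpolation=cv2.INTER_CUBIC))"
```

```text
shift cm [ 1.17 -0.    0.15] twist [np.float64(-0.0), np.float64(180.0)] | t 3.17 tcp [ 0.5735 -0.1742  0.0235] stand [  -6.  -257.7   23.5] yawy -3.7 F [-0.5 -6.5  3.1] w 1.0
```

View pics/top2.png

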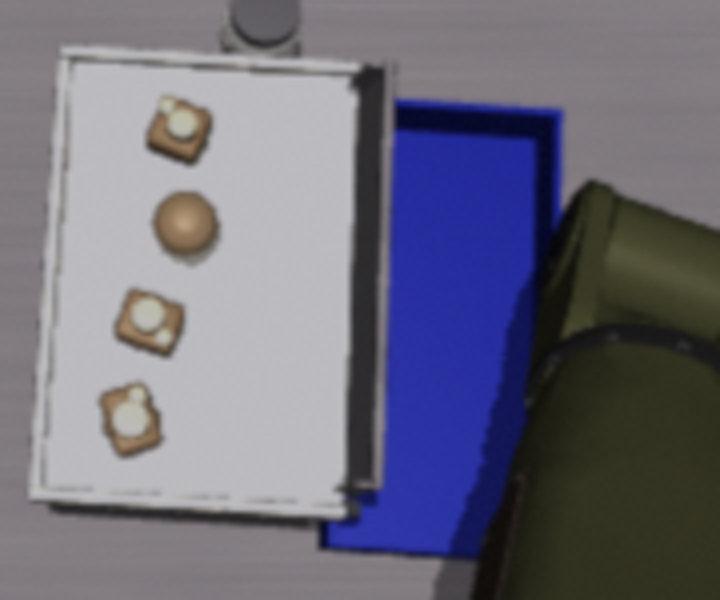

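View pics/side2.png

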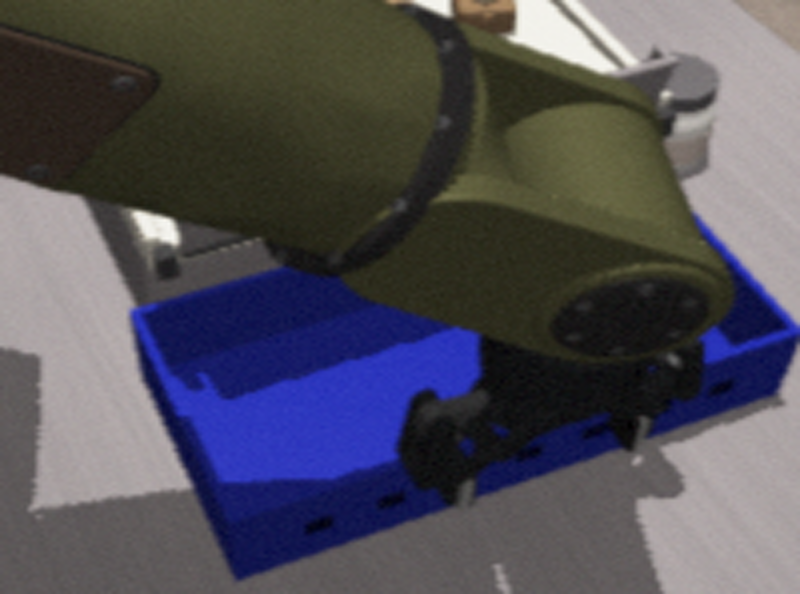

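```bash
python3 -c "
from h import *
t=lambda u,v:unc((u,v),4,(225,140))
a=onz('top',t(562,108),.07);b=onz('top',t(480,556),.07);print(w2s(a)*1e3,w2s(b)*1e3)
s=lambda u,v:unc((u,v),(4,3.3),(165,180))
for u,v in ((133,312),(798,330),(222,520)): print(w2s(onz('side',s(u,v),.07))*1e3)
"
```

```text
[ 147.13384886 -244.79692508   70.        ] [-163.51147421 -195.63130581   70.        ]
[-159.44133053  -98.15501207   70.        ]
[ 147.01841512 -243.82823202   70.        ]
[-163.12782521 -242.8054083    70.        ]
```

>>> {"op": "carry_out", "data": {
  "rows": [0, 0.3, 0.2, 0, 0, 0, 0.6, 0.5, 0, 0, 0, 0.8, 0.7, 0, 0, 0, 1.0, 0.9, 0, 0, 0, 1.2, 0.9, 0, 0]
}}

```text
clock: 4.0
eef_pos: [0.5827, -0.1628, 0.0222]
orientation: [0.0, 0.73, 0.684, 0.0]
ft_force: [-1.0, -3.0, -1.7]
width: 1.001
```

>>> {"op": "carry_out", "data": {
  "rows": [0, 0.2, 0, 0, 0, 0, 0.4, 0, 0, 0, 0, 0.4, 0, 0, 0]
}}

```text
clock: 4.38
eef_pos: [0.5838, -0.162, 0.0229]
orientation: [0.003, 0.73, 0.684, -0.0]
ft_force: [3.8, -27.2, -5.3]
width: 0.999
```

>>> {"op": "carry_out", "data": {
  "rows": [0, -1, 0, 0, 0, 0, -3.5, 0, 0, 0, 0, -4, 0, -5, 0, 0, -4, 0, -11, 0, 0.5, -4, 0, -17, 0, 1, -4, 0, -22, 0, 1, -4, 0, -22, 0]
}}

```text
clock: 5.25
eef_pos: [0.5814, -0.1987, 0.2467]
orientation: [0.003, 0.73, 0.684, 0.002]
ft_force: [-0.8, -0.1, -1.1]
width: 0.378
```

```bash
python3 -c "
from h import *
import cv2
go(s2w(0,-.078,.25),-3.7)
for n in ('top','side','wrist'):
    c=read_camera(n); a=c['pixels'][:,:,::-1]
    cv2.imwrite('pics/%s3f.png'%n,a)
    if n=='wrist': continue
    a=a[140:290,225:405] if n=='top' else a[180:360,165:365]
    cv2.imwrite('pics/%s3.png'%n,cv2.resize(a,None,fx=4,fy=(4 if n=='top' else 3.3),interpolation=cv2.INTER_CUBIC))"
```

```text
shift cm [20.36 -0.35 -0.37] twist [np.float64(-0.0), np.float64(180.0)] | t 5.25 tcp [ 0.5814 -0.1987  0.2467] stand [   3.5 -281.6  246.7] yawy -3.7 F [-0.8 -0.1 -1.1] w 0.38
```

View pics/top3.png

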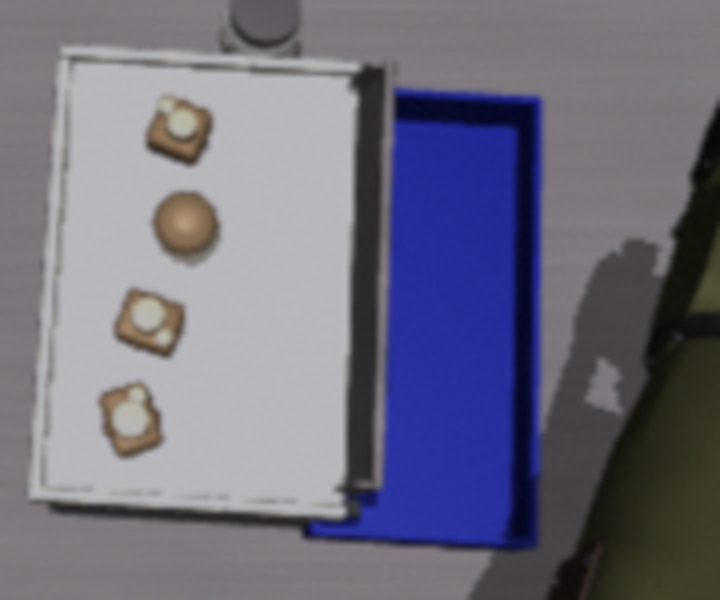

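View pics/side3.png

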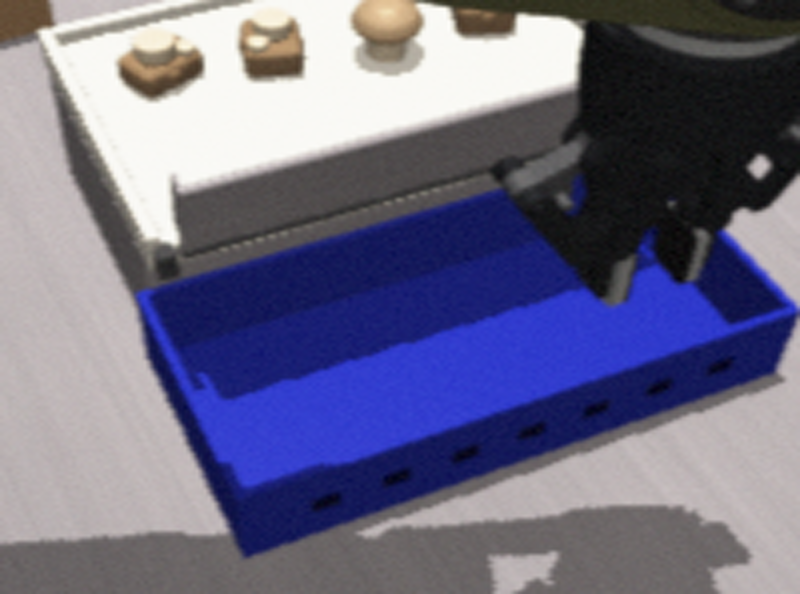

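View pics/wrist3f.png

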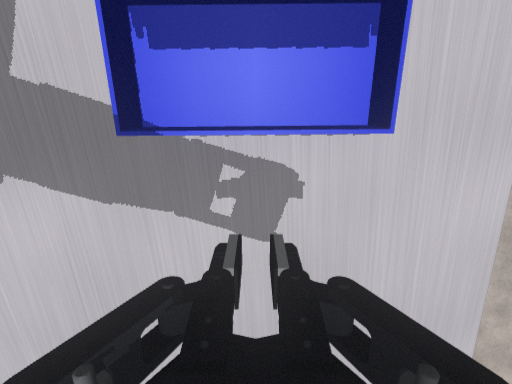

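```bash
python3 -c "
from h import *
t=lambda u,v:unc((u,v),4,(225,140)); s=lambda u,v:unc((u,v),(4,3.3),(165,180))
x,y=.155,.075
o=[('top',(x,-y,.07),t(541,98)),('top',(-x,-y,.07),t(537,548)),('top',(-x,y,.07),t(305,537)),('side',(-x,y,.07),s(137,294)),('side',(x,-y,.07),s(799,308)),('side',(-x,-y,.07),s(238,490))]
q,r=fit2d(o,[.57,-.08,0]);print(q,r.round(1).tolist());print(w2s([q[0],q[1],0])*1e3,np.degrees(q[2]-ST[2]))"
```

```text
[ 0.58707166 -0.07358736 -0.05766681] [[0.1, -1.1], [-0.2, -0.9], [1.0, -1.6], [-1.0, -1.2], [-0.3, 0.0], [-0.9, 2.0]]
[   1.05108991 -156.3447183     0.        ] 0.3915129482042191
```

>>> {"op": "carry_out", "data": {
  "rows": [1, 5, 0, -0.3, 0, 1, 11, -0.2, -0.3, 0, 1, 16, -0.3, -0.3, 0, 1, 20.5, -0.4, -0.3, 0, 1, 20.8, -0.4, 2, 0, 1, 20.8, -0.4, 6, 0, 1, 20.8, -0.4, 8.3, 0]
}}

```text
clock: 6.38
eef_pos: [0.5887, 0.0094, 0.1562]
orientation: [-0.001, 0.73, 0.684, -0.001]
ft_force: [0.6, 0.8, 0.0]
width: -0.0
```

```bash
python3 -c "
from h import *
import cv2
go(s2w(0,-.15,.165),-3.7)
for n in ('side',):
    c=read_camera(n); a=c['pixels'][:,:,::-1]
    a=a[140:290,225:405] if n=='top' else a[140:340,165:365]
    cv2.imwrite('pics/%s4.png'%n,cv2.resize(a,None,fx=3,fy=3,interpolation=cv2.INTER_CUBIC))"
```

```text
shift cm [-7.66  0.27 -0.89] twist [np.float64(-0.0), np.float64(180.0)] | t 6.38 tcp [0.5887 0.0094 0.1562] stand [ -2.7 -73.4 156.2] yawy -3.7 F [0.6 0.8 0. ] w -0.0
```

View pics/side4.png

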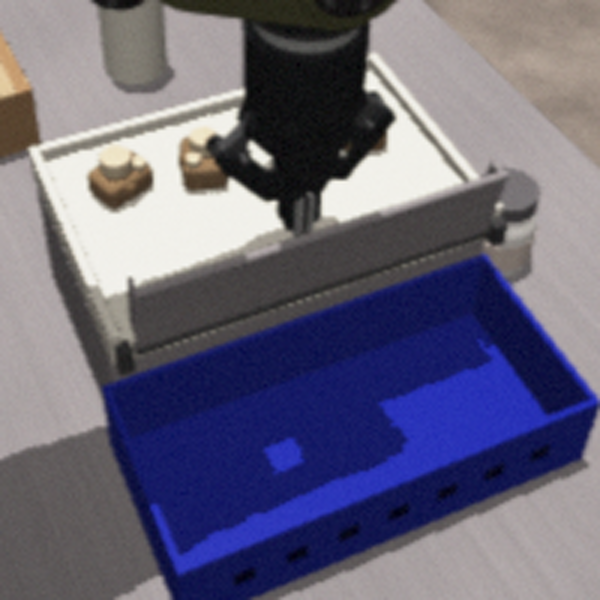

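>>> {"op": "carry_out", "data": {
  "rows": [1, -1.5, 0, 0, 0, 1, -2.7, 0, 0, 0, 1, -3.9, 0, 0, 0, 1, -5.1, 0, 0, 0, 1, -6.3, 0, 0, 0, 1, -7.5, 0, 0, 0, 1, -8.5, 0, 0, 0, 1, -8.5, 0, 0, 0]
}}

```text
clock: 7.42
eef_pos: [0.5842, -0.0764, 0.1592]
orientation: [-0.0, 0.73, 0.683, -0.0]
ft_force: [0.1, 0.4, -0.7]
width: 0.002
```

>>> {"op": "carry_out", "data": {
  "rows": [1, 0, 0, -3, 0, 1, 0, 0, -8, 0, 1, 0, 0, -11, 0, 1, 0, 0, -11, 0]
}}

```text
clock: 7.92
eef_pos: [0.5849, -0.0755, 0.2717]
orientation: [0.002, 0.73, 0.684, 0.001]
ft_force: [-1.1, -0.0, -0.1]
width: 0.004
```

```bash
python3 -c "
from h import *
import cv2
go(s2w(0,-.15,.165),-3.7)
for n in ('side','top'):
    c=read_camera(n); a=c['pixels'][:,:,::-1]
    a=a[140:290,225:405] if n=='top' else a[140:340,165:365]
    cv2.imwrite('pics/%s5.png'%n,cv2.resize(a,None,fx=3,fy=3,interpolation=cv2.INTER_CUBIC))"
```

```text
shift cm [ 0.84  0.06 10.67] twist [np.float64(0.0), np.float64(-180.0)] | t 7.92 tcp [ 0.5849 -0.0755  0.2717] stand [  -1.  -158.4  271.7] yawy -3.7 F [-1.1 -0.  -0.1] w 0.0
```

View pics/side5.png

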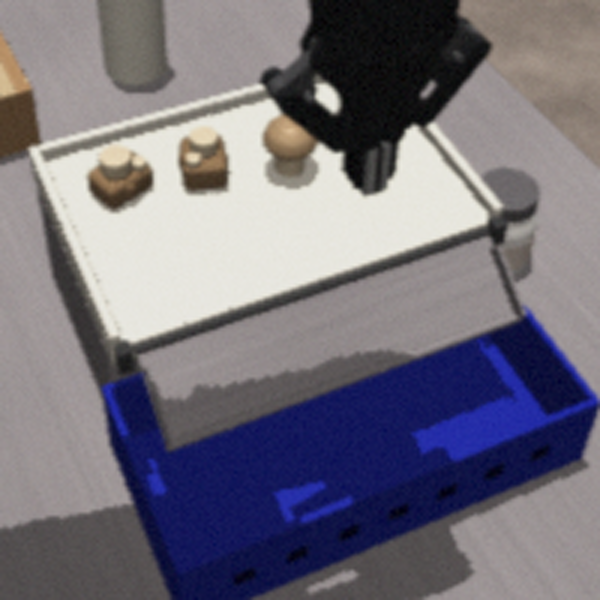

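View pics/top5.png

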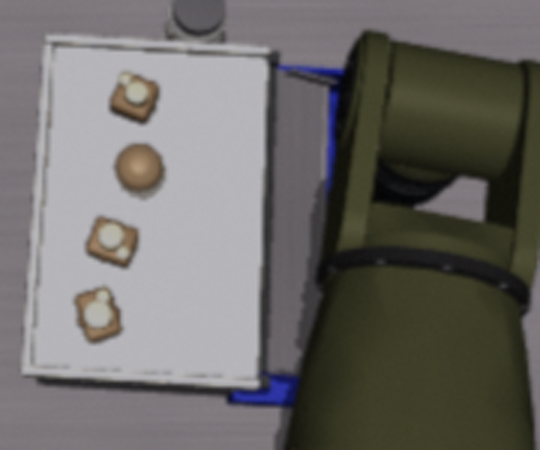

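```bash
python3 -c "
from h import *
print(robot.get_state()['qpos'].round(2))
go([.501,.129,.27],-93.7)"
```

```text
[-0.19  0.36  1.35 -0.    1.43 -0.13]
shift cm [19.87 -9.61 -0.14] twist [np.float64(90.0), np.float64(-90.0)] | t 8.03 tcp [ 0.584  -0.0755  0.2685] stand [  -1.9 -158.4  268.5] yawy -3.7 F [-0.1 -0.3  0.2] w 0.0
```

>>> {"op": "carry_out", "data": {
  "rows": [0.45, 2.5, -1.2, 0, -10.7, 0.45, 5, -2.4, 0, -21, 0.45, 8, -3.6, 0, -32, 0.45, 11, -5, 0, -43, 0.45, 14, -6.5, 0, -54, 0.45, 16.5, -8, 0, -65, 0.45, 19, -9.2, 0, -75, 0.45, 19.9, -9.6, 1, -86]
}}

```text
clock: 9.02
eef_pos: [0.5006, 0.1304, 0.2584]
orientation: [-0.0, 0.068, 0.998, -0.0]
ft_force: [0.1, -0.2, 0.1]
width: 0.542
```

>>> {"op": "carry_out", "data": {
  "rows": [0.45, 0, 0, 1, -4, 0.45, 0, 0, 1, -4]
}}

```text
clock: 9.28
eef_pos: [0.5007, 0.1292, 0.2476]
orientation: [-0.002, 0.037, 0.999, -0.0]
ft_force: [0.5, -0.3, -0.4]
width: 0.55
```

```bash
python3 -c "
from h import *
import cv2
go([.501,.129,.153],86.3)
p,M,s=pose();c=read_camera('wrist'); cv2.imwrite('pics/w6.png',c['pixels'][:,:,::-1])
np.savez('w6.npz',p=p,M=M,K=c['intrinsics'],T=c['T_tool_cam'])"
```

```text
shift cm [-0.06 -0.01  9.46] twist [np.float64(-0.6), np.float64(179.4)] | t 9.28 tcp [0.5007 0.1292 0.2476] stand [-98.2  40.4 247.6] yawy 85.7 F [ 0.5 -0.3 -0.4] w 0.55
```

View pics/w6.png

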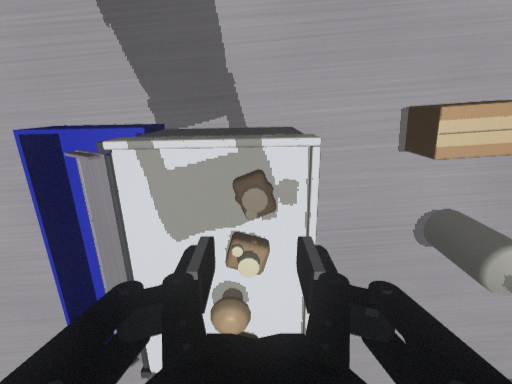

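```bash
cat >> h.py <<'E'
def wray(f,uv,z):
    d=np.load(f); r=np.linalg.solve(d['K'],[uv[0],uv[1],1.])*[1,-1,-1]
    o=d['p']+d['M']@d['T'][:3,3]; r=d['M']@d['T'][:3,:3]@r; return o+r*(z-o[2])/r[2]
E
python3 -c "
from h import *
for uv in ((255,199),(248,267)):print(wray('w6.npz',uv,.163))
print(wray('w6.npz',(230,314),.165))"
```

```text
[0.5005366  0.12933951 0.163     ]
[0.56776961 0.11769085 0.163     ]
[0.61872034 0.09554645 0.165     ]
```

>>> {"op": "carry_out", "data": {
  "rows": [0.45, 0, 0, 4, -0.6, 0.45, 0, 0, 7.5, -0.6, 0.45, 0, 0, 9.5, -0.6, 0.45, 0, 0, 9.5, -0.6, 0.8, 0, 0, 9.5, -0.6, 1, 0, 0, 9.5, -0.6, 1, 0, 0, 9.5, -0.6, 1, 0, 0, 9.5, -0.6]
}}

```text
clock: 10.32
eef_pos: [0.502, 0.1291, 0.1557]
orientation: [0.001, 0.032, 0.999, 0.0]
ft_force: [-1.0, -1.7, 6.2]
width: 0.235
```

>>> {"op": "carry_out", "data": {
  "rows": [1, 0, 0, -0.5, 0, 1, 0, 0, -2, 0, 1, 0, 0, -4, 0, 1, 0, 0, -5, 0]
}}

```text
clock: 10.82
eef_pos: [0.5017, 0.1292, 0.2061]
orientation: [0.001, 0.032, 0.999, 0.0]
ft_force: [0.4, 0.9, -0.4]
width: 0.236
```

```bash
python3 -c "
from h import *
import cv2
go(s2w(-.09,-.185,.17),86.3)
p,M,s=pose();c=read_camera('wrist'); cv2.imwrite('pics/w7.png',c['pixels'][:,:,::-1])
c=read_camera('side'); cv2.imwrite('pics/s7.png',c['pixels'][:,:,::-1])"
```

```text
shift cm [ -0.7  -22.55   3.6 ] twist [np.float64(0.0), np.float64(-180.0)] | t 10.82 tcp [0.5017 0.1292 0.2061] stand [-97.2  40.5 206.1] yawy 86.3 F [ 0.4  0.9 -0.4] w 0.24
```

View pics/w7.png

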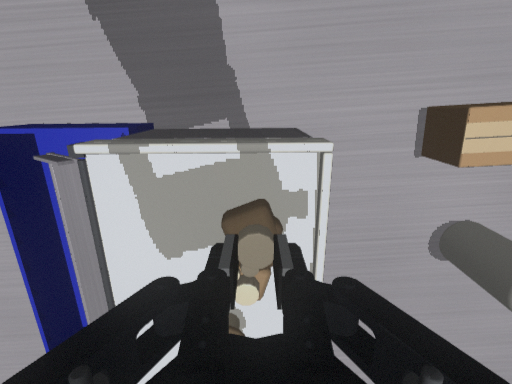

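View pics/s7.png

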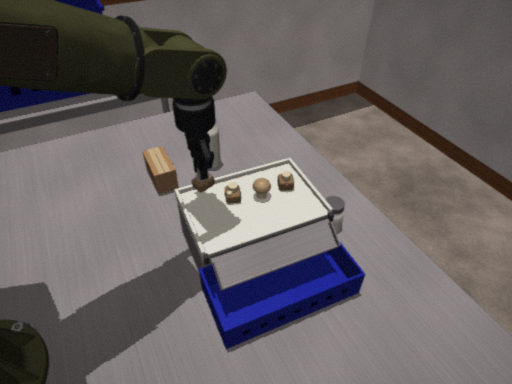

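>>> {"op": "carry_out", "data": {
  "rows": [1, 0, -4, -0.5, 0, 1, -0.2, -9, -0.5, 0, 1, -0.4, -14.5, -0.5, 0, 1, -0.6, -19.5, 0, 0, 1, -0.7, -22.8, 3, 0, 1, -0.7, -23.1, 7, 0, 1, -0.7, -23.1, 9.6, 0, 1, -0.7, -23.1, 9.6, 0]
}}

```text
clock: 11.92
eef_pos: [0.4924, -0.1016, 0.1065]
orientation: [-0.002, 0.032, 0.999, 0.001]
ft_force: [-0.2, -0.0, -0.6]
width: 0.239
```

```bash
python3 -c "
from h import *
import cv2
go(s2w(-.09,-.191,.11),86.3)
c=read_camera('side'); cv2.imwrite('pics/s8.png',cv2.resize(c['pixels'][180:350,170:390,::-1],None,fx=3.5,fy=3.5))"
```

```text
shift cm [-0.16 -0.06 -0.35] twist [np.float64(0.0), np.float64(-180.0)] | t 11.93 tcp [ 0.4924 -0.1016  0.1065] stand [ -91.6 -190.4  106.5] yawy 86.3 F [-0.2 -0.  -0.6] w 0.24
```

View pics/s8.png

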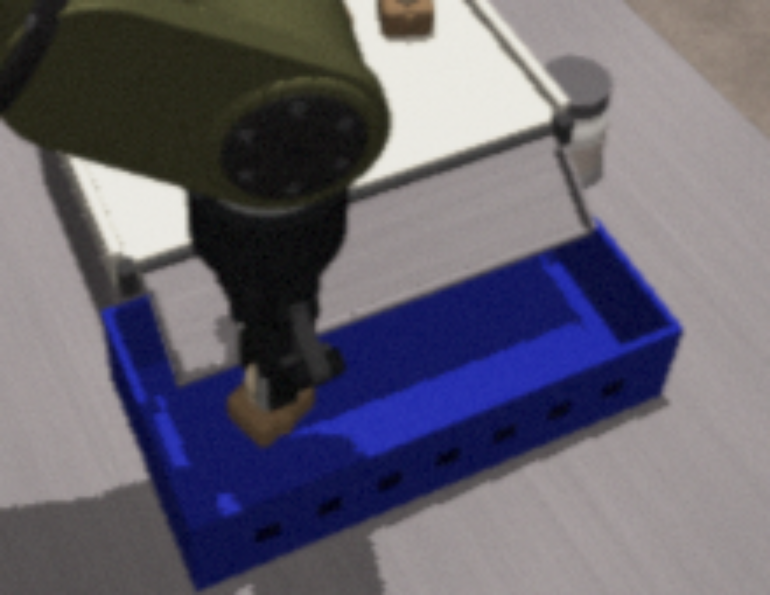

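>>> {"op": "carry_out", "data": {
  "rows": [0.55, 0, 0, 0, 0, 0.5, 0, 0, 0, 0, 0.5, 0, 0, 0, 0, 0.5, 0, 0, -4, 0, 0.45, 0, 0, -9, 0, 0.45, 0, 4, -12, 0, 0.45, 1, 9, -13, 0, 0.45, 2, 14, -14, 0]
}}

```text
clock: 12.98
eef_pos: [0.4822, 0.0404, 0.2492]
orientation: [0.001, 0.032, 0.999, 0.0]
ft_force: [0.2, 1.0, -0.2]
width: 0.55
```

```bash
python3 -c "
from h import *
import cv2
go([.568,.118,.24],86.3)
c=read_camera('side'); cv2.imwrite('pics/s9.png',cv2.resize(c['pixels'][180:350,170:390,::-1],None,fx=3.5,fy=3.5))"
```

```text
shift cm [-8.06  8.29  0.93] twist [np.float64(0.0), np.float64(-180.0)] | t 12.97 tcp [0.4822 0.0404 0.2492] stand [-110.9  -49.3  249.2] yawy 86.3 F [ 0.2  1.  -0.2] w 0.55
```

View pics/s9.png

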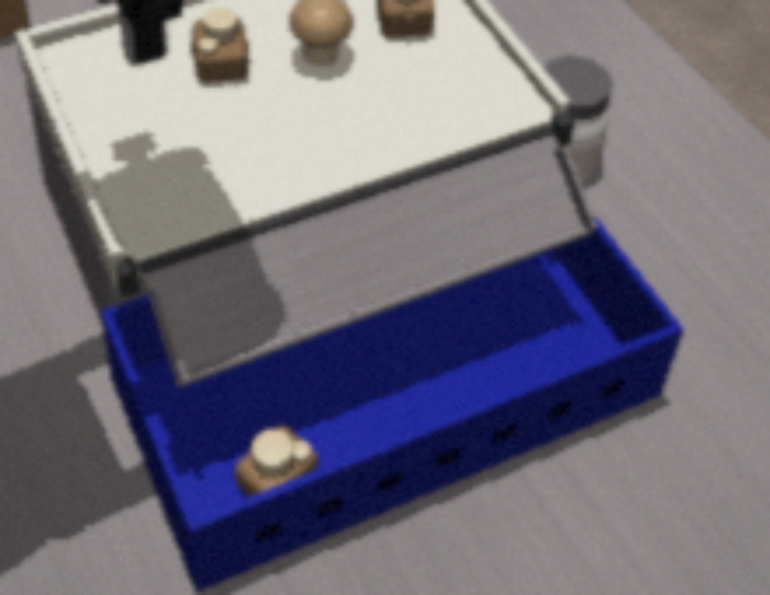

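>>> {"op": "carry_out", "data": {
  "rows": [0.45, -3, 3, 0, -8, 0.45, -6, 6, 0, -16, 0.45, -8.1, 8.3, 1, -20, 0.45, -8.1, 8.3, 3, -20, 0.45, -8.1, 8.3, 6, -20, 0.45, -8.1, 8.3, 6, -20]
}}

```text
clock: 13.78
eef_pos: [0.5679, 0.1167, 0.1866]
orientation: [-0.002, -0.142, 0.99, 0.0]
ft_force: [1.1, -0.4, -0.1]
width: 0.548
```

```bash
python3 -c "
from h import *
import cv2
go([.568,.118,.153],106.3)
p,M,s=pose();c=read_camera('wrist'); cv2.imwrite('pics/w10.png',c['pixels'][:,:,::-1])
np.savez('w10.npz',p=p,M=M,K=c['intrinsics'],T=c['T_tool_cam'])"
```

```text
shift cm [-0.06  0.12  3.36] twist [np.float64(0.0), np.float64(-180.0)] | t 13.78 tcp [0.5679 0.1167 0.1866] stand [-30.4  32.3 186.6] yawy 106.3 F [ 1.1 -0.4 -0.1] w 0.55
```

View pics/w10.png

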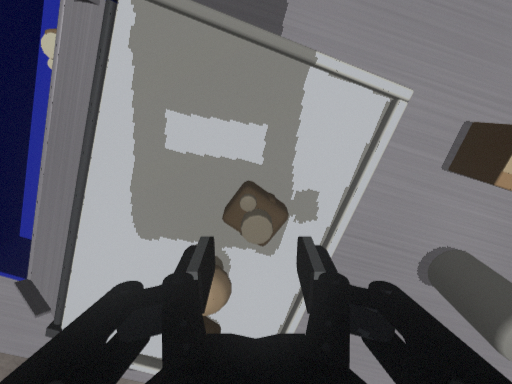

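```bash
python3 -c "
from h import *
print(wray('w10.npz',(257,230),.162), wray('w10.npz',(208,290),.165))
d=np.load('w10.npz')
print(d['M'].T@(wray('w10.npz',(257,230),.162)-d['p'])*100, d['M'].T@(wray('w10.npz',(208,290),.165)-d['p'])*100)"
```

```text
[0.56884553 0.11820046 0.162     ] [0.6216499  0.09777672 0.165     ]
[-0.14655199  0.11966366  2.46387787] [-4.63811451 -3.32542723  2.14524711]
```

>>> {"op": "carry_out", "data": {
  "rows": [0.45, -0.1, 0.1, 1.5, 0, 0.45, -0.1, 0.1, 3.4, 0, 0.45, -0.1, 0.1, 3.4, 0, 0.8, -0.1, 0.1, 3.4, 0, 1, -0.1, 0.1, 3.4, 0, 1, -0.1, 0.1, 3.4, 0, 1, -0.1, 0.1, 3.4, 0]
}}

```text
clock: 14.7
eef_pos: [0.5698, 0.118, 0.1556]
orientation: [0.001, -0.142, 0.99, -0.0]
ft_force: [-0.7, 0.0, 5.8]
width: 0.22
```

>>> {"op": "carry_out", "data": {
  "rows": [1, 0, 0, -0.5, 0, 1, 0, 0, -2, 0, 1, 0, 0, -4, 0, 1, 0, 0, -6, 0, 1, 0, 0, -6, 0]
}}

```text
clock: 15.32
eef_pos: [0.57, 0.1181, 0.2164]
orientation: [0.002, -0.142, 0.99, 0.0]
ft_force: [-1.0, 0.1, -1.6]
width: 0.216
```

```bash
python3 -c "
from h import *
import cv2
go(s2w(-.02,-.191,.208),86.3)
c=read_camera('wrist'); cv2.imwrite('pics/w11.png',c['pixels'][:,:,::-1])"
```

```text
shift cm [  6.92 -21.41   0.83] twist [np.float64(20.0), np.float64(-160.0)] | t 15.32 tcp [0.57   0.1181 0.2164] stand [-28.3  33.8 216.4] yawy 106.3 F [-1.   0.1 -1.6] w 0.22
```

View pics/w11.png

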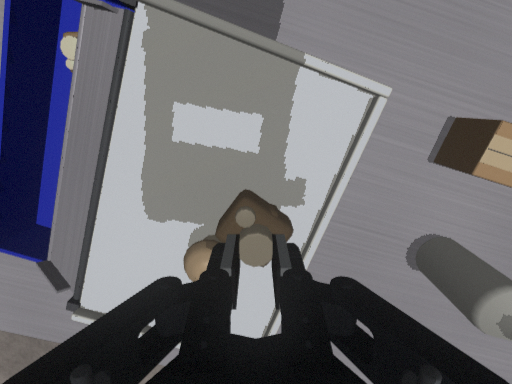

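>>> {"op": "carry_out", "data": {
  "rows": [1, 1.6, -4, -0.5, 2, 1, 3.5, -8.5, -0.5, 6, 1, 5.5, -13, -0.5, 11, 1, 7.3, -17.5, 0, 16, 1, 8.7, -20.3, 3, 20, 1, 8.8, -20.7, 7, 20, 1, 8.8, -20.7, 10.6, 20, 1, 8.8, -20.7, 10.6, 20]
}}

```text
clock: 16.38
eef_pos: [0.5416, -0.1051, 0.1056]
orientation: [-0.003, 0.032, 0.999, 0.001]
ft_force: [1.2, -0.1, -1.0]
width: 0.219
```

```bash
python3 -c "
from h import *
import cv2
go(s2w(-.04,-.191,.11),86.3)
c=read_camera('side'); cv2.imwrite('pics/s12.png',cv2.resize(c['pixels'][180:350,170:390,::-1],None,fx=3.5,fy=3.5))"
```

```text
shift cm [-0.23 -0.03 -0.44] twist [np.float64(0.0), np.float64(-180.0)] | t 16.38 tcp [ 0.5416 -0.1051  0.1056] stand [ -42.3 -190.7  105.6] yawy 86.3 F [ 1.2 -0.1 -1. ] w 0.22
```

View pics/s12.png

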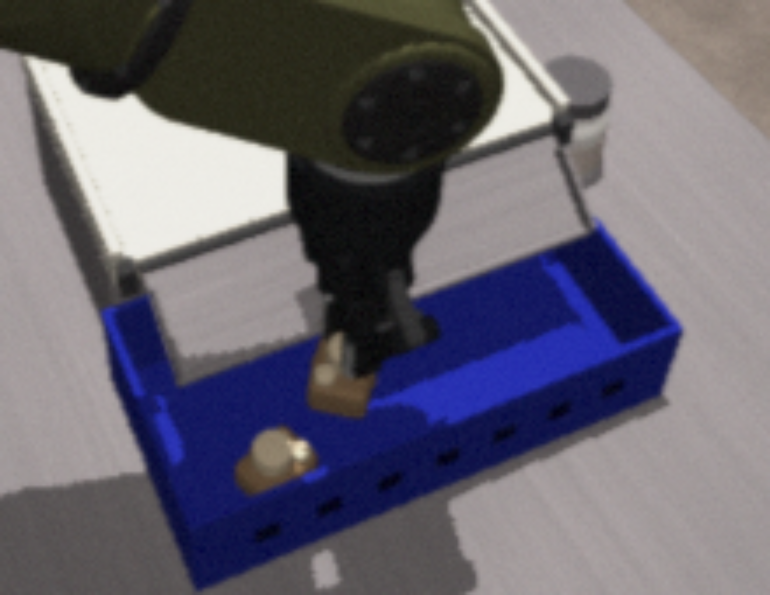

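>>> {"op": "carry_out", "data": {
  "rows": [0.55, 0, 0, 0, 0, 0.5, 0, 0, 0, 0, 0.5, 0, 0, 0, 0, 0.5, 0, 0, -4, 0, 0.45, 0, 0, -9, 0, 0.45, -4, 2, -13, 0, 0.45, -8, 5, -15, 0, 0.45, -12, 9, -15, 0]
}}

```text
clock: 17.42
eef_pos: [0.6702, -0.0229, 0.2611]
orientation: [0.002, 0.033, 0.999, -0.0]
ft_force: [-0.8, -0.7, 0.8]
width: 0.552
```

```bash
python3 -c "
from h import *
import cv2
go([.6927,.0959,.22],86.3)
c=read_camera('side'); cv2.imwrite('pics/s13.png',cv2.resize(c['pixels'][130:350,170:390,::-1],None,fx=2.7,fy=2.7))"
```

```text
shift cm [-1.45 12.    4.11] twist [np.float64(-0.0), np.float64(180.0)] | t 17.43 tcp [ 0.6702 -0.0229  0.2611] stand [  80.7 -100.4  261.1] yawy 86.3 F [-0.8 -0.7  0.8] w 0.55
```

View pics/s13.png

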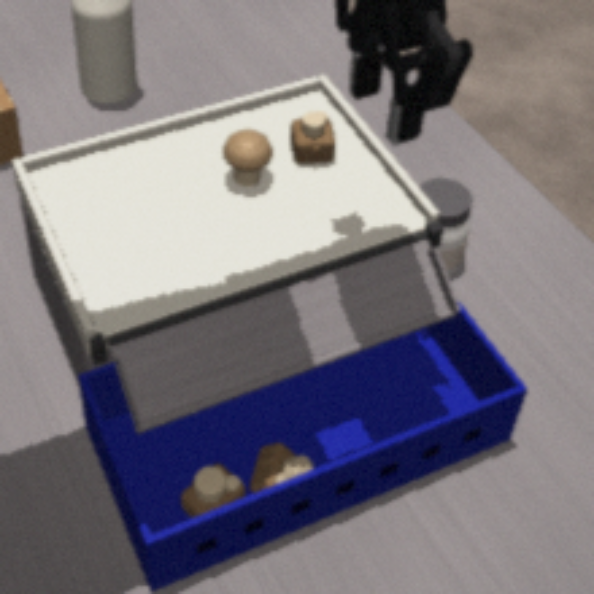

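>>> {"op": "carry_out", "data": {
  "rows": [0.45, -0.5, 4, 0, -8, 0.45, -1, 8, 1, -16, 0.45, -1.4, 11, 2, -24, 0.45, -1.5, 12, 4.1, -28, 0.45, -1.5, 12, 6, -28, 0.45, -1.5, 12, 6.5, -28]
}}

```text
clock: 18.23
eef_pos: [0.6908, 0.0948, 0.1918]
orientation: [-0.001, -0.21, 0.978, 0.0]
ft_force: [-0.1, -0.3, 0.3]
width: 0.549
```

```bash
python3 -c "
from h import *
import cv2
go([.6927,.0959,.152],114.3)
p,M,s=pose();c=read_camera('wrist'); cv2.imwrite('pics/w14.png',c['pixels'][:,:,::-1])
np.savez('w14.npz',p=p,M=M,K=c['intrinsics'],T=c['T_tool_cam'])"
```

```text
shift cm [-0.22  0.02  3.98] twist [np.float64(-0.1), np.float64(179.9)] | t 18.23 tcp [0.6908 0.0948 0.1918] stand [ 93.7  18.4 191.8] yawy 114.2 F [-0.1 -0.3  0.3] w 0.55
```

View pics/w14.png

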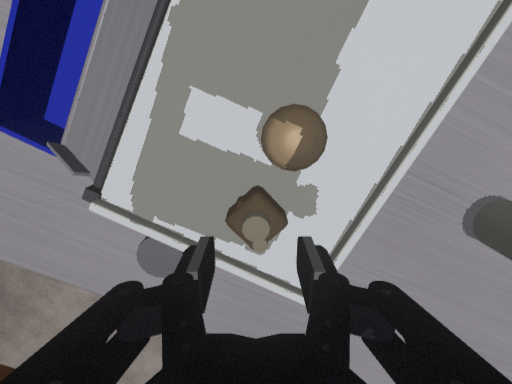

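```bash
python3 -c "
from h import *
d=np.load('w14.npz');w=wray('w14.npz',(257,228),.162)
print(w,d['M'].T@(w-d['p'])*100)"
```

```text
[0.69253885 0.09681863 0.162     ] [-0.24188123  0.10823166  2.98112894]
```

>>> {"op": "carry_out", "data": {
  "rows": [0.45, -0.2, 0.1, 1.5, 0, 0.45, -0.2, 0.1, 3.9, 0, 0.45, -0.2, 0.1, 3.9, 0, 0.8, -0.2, 0.1, 3.9, 0, 1, -0.2, 0.1, 3.9, 0, 1, -0.2, 0.1, 3.9, 0, 1, -0.2, 0.1, 3.9, 0]
}}

```text
clock: 19.15
eef_pos: [0.6932, 0.0972, 0.1557]
orientation: [0.001, -0.211, 0.978, -0.0]
ft_force: [0.3, -0.9, 5.9]
width: 0.195
```

>>> {"op": "carry_out", "data": {
  "rows": [1, 0, 0, -0.5, 0, 1, 0, 0, -2, 0, 1, 0, 0, -4, 0, 1, 0, 0, -6, 0, 1, 0, 0, -6, 0]
}}

```text
clock: 19.77
eef_pos: [0.6933, 0.0974, 0.2168]
orientation: [0.002, -0.211, 0.978, -0.0]
ft_force: [-1.0, -0.7, -0.3]
width: 0.194
```

```bash
python3 -c "
from h import *
import cv2
go(s2w(.08,-.191,.212),86.3)
c=read_camera('wrist'); cv2.imwrite('pics/w15.png',c['pixels'][:,:,::-1])"
```

```text
shift cm [ 11.39 -17.97   0.46] twist [np.float64(28.0), np.float64(-152.0)] | t 19.77 tcp [0.6933 0.0974 0.2168] stand [ 96.   21.1 216.8] yawy 114.3 F [-1.  -0.7 -0.3] w 0.19
```

View pics/w15.png

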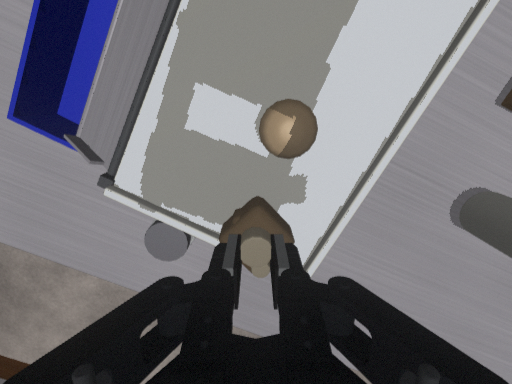

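>>> {"op": "carry_out", "data": {
  "rows": [1, 2, -3.3, -0.5, 4, 1, 4.5, -7.2, -0.5, 10, 1, 7, -11.1, -0.5, 16, 1, 9.5, -15, 0, 22, 1, 11.2, -17.6, 3, 28, 1, 11.4, -18, 7, 28, 1, 11.4, -18, 10.6, 28, 1, 11.4, -18, 10.6, 28]
}}

```text
clock: 20.82
eef_pos: [0.6613, -0.1134, 0.1047]
orientation: [-0.003, 0.032, 0.999, 0.001]
ft_force: [-0.4, 0.1, 0.3]
width: 0.198
```

```bash
python3 -c "
from h import *
import cv2
go(s2w(.08,-.191,.11),86.3)
c=read_camera('side'); cv2.imwrite('pics/s16.png',cv2.resize(c['pixels'][180:350,170:390,::-1],None,fx=3.5,fy=3.5))"
```

```text
shift cm [-0.22  0.03 -0.53] twist [np.float64(0.0), np.float64(-180.0)] | t 20.82 tcp [ 0.6613 -0.1134  0.1047] stand [  77.7 -191.3  104.7] yawy 86.3 F [-0.4  0.1  0.3] w 0.2
```

View pics/s16.png

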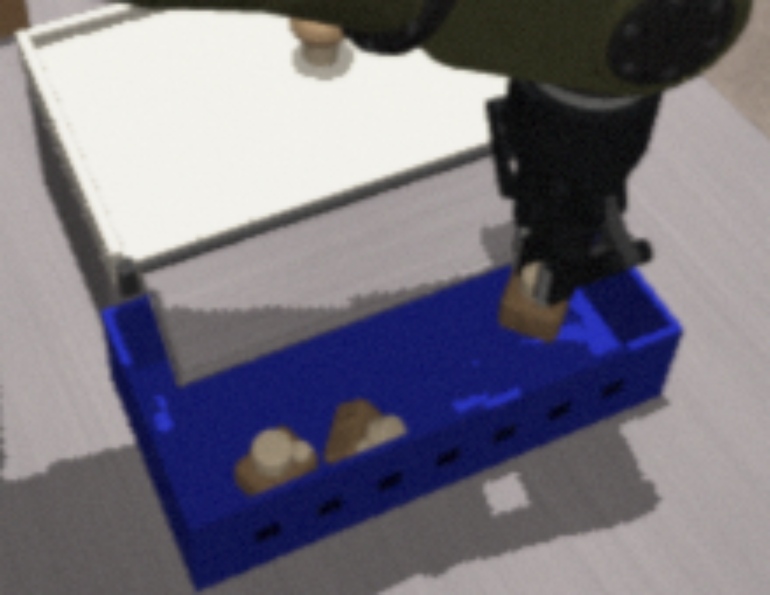

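Release, rise, and withdraw clear in -y.

>>> {"op": "carry_out", "data": {
  "rows": [0.55, 0, 0, 0, 0, 0.5, 0, 0, 0, 0, 0.5, 0, 0, 0, 0, 0.5, 0, 0, -4, 0, 0.45, 0, 0, -9, 0, 0.45, 3, -4, -13, 0, 0.45, 7, -8, -15, 0, 0.45, 11, -12, -15, 0]
}}

```text
clock: 21.88
eef_pos: [0.5446, -0.2276, 0.2607]
orientation: [0.002, 0.032, 0.999, -0.001]
ft_force: [-0.1, -0.5, 0.0]
width: 0.551
```

>>> {"op": "carry_out", "data": {
  "rows": [0.45, 4, -4, 0, 0, 0.45, 8, -8, 0, 0, 0.45, 12, -10, 0, 0, 0.45, 12, -10, 0, 0, 0.45, 12, -10, 0, 0]
}}

```text
clock: 22.5
eef_pos: [0.4198, -0.3185, 0.2587]
orientation: [0.0, 0.032, 0.999, -0.0]
ft_force: [-0.6, 0.7, 0.1]
width: 0.546
```

```bash
python3 -c "
from h import *
import cv2
go(s2w(.08,-.191,.11),86.3)
c=read_camera('side'); cv2.imwrite('pics/s17.png',cv2.resize(c['pixels'][100:350,130:390,::-1],None,fx=2.4,fy=2.4,interpolation=2))
c=read_camera('top'); cv2.imwrite('pics/t17.png',cv2.resize(c['pixels'][140:290,225:405,::-1],None,fx=4,fy=4,interpolation=2))"
```

```text
shift cm [-23.01  22.05  14.88] twist [np.float64(0.0), np.float64(-180.0)] | t 22.5 tcp [ 0.4198 -0.3185  0.2587] stand [-150.1 -411.5  258.7] yawy 86.3 F [-0.6  0.7  0.1] w 0.55
```

View pics/s17.png

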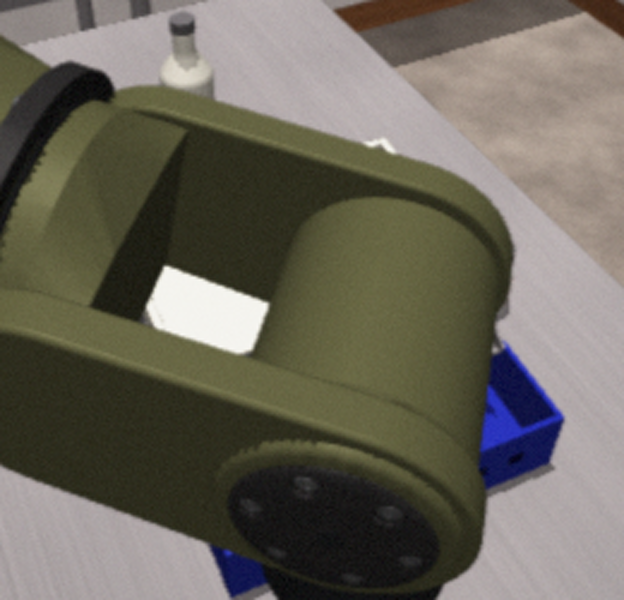

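View pics/t17.png

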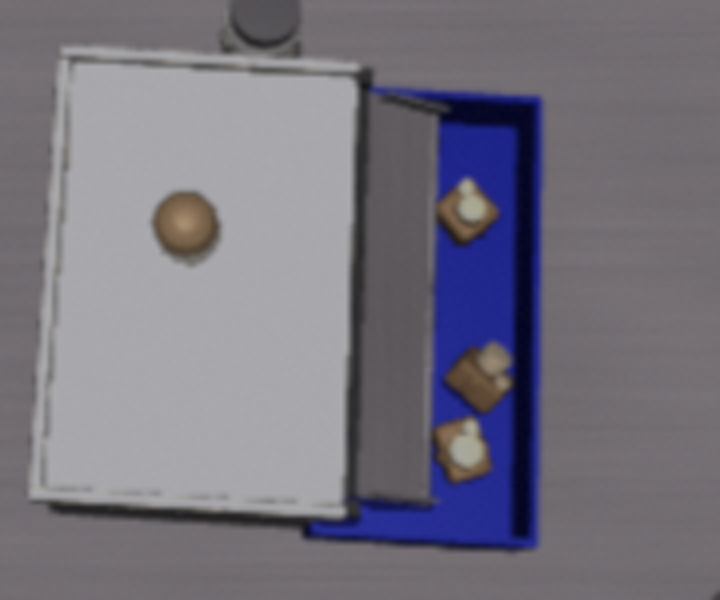

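```bash
python3 -c "
from h import *
print(robot.get_state()['joint_vel'].round(3)); print(robot.job_done())"
```

```text
[ 0.003  0.005  0.002 -0.     0.002 -0.005]
the job is handed in; nothing more can be done
None
```

I did the job in the order asked and handed it in at about 22.6 s.

- **Tub:** I pushed it with the open fingers until the reaction rose to 27 N, so it was seated on the panel. The corner fit then put it at stand x +1 mm, y -156 mm, turned 0.4°. The nominal y is -160 mm; I put the 4 mm down to my estimate of the stand's pose, since the panel stops the tub. The tub's corners were at the same pixels in the last top picture.
- **Gate:** I pushed it out with the closed fingers and it fell. In the top and side pictures it looks fully down, with its edge over the tub. I did not measure its angle.
- **Butts:** I lifted each one by its stub and let it go over the open part of the tub. The last top picture shows all three in the tub, one lying tipped over, and nothing but the mushroom on the board.
- **Mushroom and bystanders:** The mushroom is at the same pixel as at the start, about (185, 224) in the enlarged top view. The jar is also in place in that view. The arm never came near the bottle or carton. The bottle is partly visible in the last side picture, but the carton is in neither final picture.

The last side picture was mostly blocked by the arm, so the final check rests on the top view.

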